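Hang the soil moisture meter away on the revolving rack

TASK

Put the green soil moisture meter that lies on the table away on the green revolving rack. First turn the rack until its one empty fork points to the front, towards the robot; then lay the meter in the sloping blue rest, dial up, and let go of it there to change your grip to the top end of its head; then hang it in the empty fork, stem down and dial facing outwards, and leave it hanging there on the front side. Do not drop it, and do not push the other things on the table about.

Things in the scene. Friction and masses are not known exactly. Their poses are not given: they have to be found in the camera images.
- meter: loose soil moisture meter, 130 g: green plastic head 62 long (x) x 48 wide (y) x 26 thick (z), flat sides, round white dial, thin steel stem. Origin: middle of the head's back face (opposite the dial). x points from stem tip to head along the stem, z out of the dial. Starts lying on its back, dial up, stem to the robot's side and right. Centre of mass inside the head
- meter_shoulder (a point): point on the meter: centre of the head's lower end face (31 from the head's middle, 13 in front of the back face), where a black round collar, 14 across and 14 long, begins; the 7 mm stem follows; collar and stem together are 120 long on the head's middle line
- meter_tip (a point): point on the meter: tip of the stem, 120 from the shoulder
- meter_dial (a point): point on the meter: centre of the dial face, 26 in front of the back face
- rest: sloping blue rest, fixed to the table; base plate 125 x 90, 9 high; origin on the table below the seat, 10 off the plate's middle; front -x, turned to the robot's right; z up. A bed 26 wide slopes at 45 degrees, facing up and to the front. At its lower end a ledge 46 wide, 5 thick, square to the bed, stands out 15, with a notch 20 wide in the middle; further down a saddle, 20 wide inside, takes the stem
- rest_seat (a point): where the centre of the meter's shoulder lies when the meter is in the rest, 115 above the table (axes as rest). There its back is on the bed, its shoulder against the ledge, collar in the notch, stem in the saddle pointing to the front (-x) and down at 45 degrees, dial looking up and to the front. It goes in square to the bed, best a few mm up the slope, then down onto the ledge; its weight keeps it
- rest_foot (a point): where the tip of the stem lies when the meter is in the rest, 120 from the seat, 30 above the table
- rack: foot of the revolving rack, fixed to the table: square dark plate 150 x 150, 16 high, column in the middle; origin on the table in the column's axis; front -x (roughly towards the robot), z up. On the column turn four green forks, 90 degrees apart, three with meters like this one clipped in for good (white, yellow, grey; heads 165 to 227 above the table). Hub and knob: 42 across, 196 high
- rotor (a joint): turn of the rack's forks about the upright column, rad, anticlockwise from above; 0 or 2 pi when the empty fork points to the foot's front. Turns either way (stops only after two turns), stays where it is left, takes about 1 N at a fork to turn
- empty_fork (a point): seat of the empty fork: where the hanging meter's shoulder centre belongs, 80 from the column's axis, 165 above the table, on the prongs' top. -x points outwards along the fork, z up. Two prongs, 46 wide overall, 6 thick; slot between them 20 wide, open outwards, closed end 70 from the axis. Lips at the prong ends, 97 to 101 from the axis, stand up 7: come in with the shoulder above them, then lower
- stapler: blue stapler, 145 long, leave it where it is
- secateurs: secateurs with red grips, 179 long, leave it where it is
- ribbon_pink: spool of pink ribbon lying flat, 90 across, leave it where it is
- glue_tube: red and white glue tube, 146 long, leave it where it is
- tag_stack: stack of paper tags, 73 x 43 x 11, leave it where it is
- thread_tin: red tin, 115 x 169, fixed on the table between rest and rack; its lid stands open, leaning, up to 145 above the table: carry over it or round it. Origin under its middle
There are look-alikes about, which are no part of the job. There is more than one size of the meter; the one meant has the size given above.

How it is judged:
On the way, in this order (a step that is already met when the one before it is completed fails the run):
1. the empty fork of the rack points to the front (within about 38 degrees) and the rack stands still (x of empty_fork in the frame of rack below -0.063 m and velocity of joint rotor between -0.1 and 0.1 rad/s), for 0.2 s.
2. the meter lies released in the rest, dial up, shoulder on the ledge, stem in the saddle (distance between meter_shoulder and rest_seat below 0.012 m and distance between meter_tip and rest_foot below 0.018 m and angle between meter's own z axis and vertical below 1.1 rad and contact force between the fingers and meter below 0.05 N and linear speed of meter below 0.02 m/s), for 0.2 s.
At the end, for the whole second after the job is handed in: The meter hangs at rest in the fork that was empty: shoulder within 9 mm of the fork's seat and borne by it, stem plumb within 7 degrees, dial facing outwards; the fork still points to the front within about 38 degrees (all of step 1 and distance between meter_shoulder and empty_fork below 0.009 m and angle between meter's own x axis and vertical below 0.12 rad and x of meter_dial in the frame of empty_fork below -0.003 m and contact force between meter and rack above 0.3 N and linear speed of meter below 0.03 m/s); the robot touches nothing.
It fails at once if another loose thing is pushed more than 30 mm (distance of any of stapler, secateurs, ribbon_pink, glue_tube, tag_stack from where it was at the start of the episode above 0.03 m).
It fails at once if the meter falls from the table or is dropped (height (world z) of meter_shoulder below -0.05 m or linear speed of meter above 1.2 m/s).
It also fails if it takes over 72 s, if anything falls off the work surface, if the arm or the gripper's body presses on something with over 40 N, if the wrist force passes 120 N, or if a joint passes its speed limit or range.

ROBOT

A 7-joint arm with a two-finger parallel gripper is mounted at the origin on a cart in front of the work surface, level with it; the furniture and walls round the work are solid. World frame = base frame: x ahead of the robot, y to its left, z up, the work surface at z = 0. Lengths are in m, angles in rad, forces in N, time in s.
With the tool pointing down it reaches from about 0.4 to 0.85 m from the base axis. Payload 4.4 kg.
Tool frame: the origin (TCP) lies at the very end of the fingers, on their centre line; the grasp point (between the pads) lies 19 mm behind it (env.grip_point_offset is the distance from the TCP to the grasp point, in m); z points along the fingers, y is the line along which they close (so a half turn about z gives the same grasp; the last joint's range is limited). The gripper opens to 94 mm and grips with 3 to 60 N. Pads are 16 mm wide; open, the fingers measure 119 mm over their backs; the gripper's body (75 mm by 177 mm) begins 78 mm behind the grasp point.
Start: joints at [-1.184, 0.628, 0.038, 1.517, -0.027, 0.996, -0.02], TCP at [0.284, 0.585, 0.205] pointing down, gripper open.
Joint ranges: [-3.06, 3.06], [-0.37, 2.12], [-1.25, 1.32], [0.18, 2.47], [-1.1, 4.24], [0.23, 1.98], [-2.94, 2.94]. Speed limits (rad/s): [2.57, 2.57, 3.14, 3.14, 3.14, 3.14, 3.14].

INTERFACE

Orientations are given as a 3x3 rotation matrix whose columns are the frame's x, y, z axes.
In Python, from cell import env gives the robot as it stands.
- The arm moves only by the tool carry_out, never from a script. Its argument "commands" is a list of rows, each a list of 7 numbers: the shift along the tool's x, y, z in cm, then the turn, a rotation vector about the tool's x, y, z in degrees, then the finger opening in cm, from 0 to 9.4. A call has 1 to 20 rows; each row shifts and turns the commanded pose from where the row before left it, along the tool's axes as they then stand; what a row does not reach is not made up. A row lasts 1/10 s, in which the tool goes at most 50 mm and 8.59 degrees, less where a joint would pass 70% of its speed; a pose out of reach is approached as far as the arm can. A call with a gripper value outside its range is refused whole. The fingers move at their own pace and stop on an object; "squeeze" is the grip in N (left out, the last holds). Time passes only in rows, so rows that do not move let the fingers close. It gives the time, the measured TCP pose, the force, the opening and the grip force at its end, in the units of the state.
- env.observe(): the state, without advancing time (a new reading comes with each control period).
- env.grab_frame(name): name is "side" or "top"; returns the picture (384x512x3 uint8, red, green, blue); there is no depth.
- env.get_calibration(name): a dict with "intrinsics" (3x3 intrinsics, pixels), "distortion" ([k1, k2, p1, p2, k3] as OpenCV has them; the pictures are not rectified), "xyz" and "attitude" of the camera in the world. Camera axes: x right, y up, looking along -z (the intrinsics and any distortion apply to the point x, -y, -z); pixel columns grow to the right and rows downward; lengths in m; the calibration is good to about 2 mm. A picture is of the moment at which its call begins. get_calibration takes no time and is no camera call.
- env.finish_job(): hands the job in; it is judged then, once.
Trained networks look in the newest picture that a camera, given by its name, has taken for a name from the list of things; names that differ only in an ending like _2 or _b are one class to them, and where a whole thing is asked for, a point or a joint stands for the part that bears it (a point fixed in the world has none). Each returns a list of dicts, best first, with "p" (0 to 1); they miss things now and then, are a little off and sometimes report something else, mostly with a low value. They report only what shows in the picture. A call takes as long as a camera call. They do not tell look-alikes from the thing itself.
- env.find_in(camera, label): "centre" ([column, row] in pixels, amid what is visible of it).
- env.pinpoint(camera, label): "centre" ([column, row] in pixels: a listed point, or the origin of a listed thing).
The state is a dict: "time_s": time; "joints": joint angles; "joint_velocities": joint speeds; "joint_efforts": joint torques, N m; "ee_pos": TCP position; "orientation": TCP orientation; "contact_force": force on the tool from outside, world axes, zero at the start; "wrist_torque": the same for the moment, N m; "finger_gap": opening from 0.0 (shut) to 1.0 (fully open); "gripper_force": force on a finger pad.
Only numpy, scipy, OpenCV 4.12 (cv2) and the standard library are available. Lean on these libraries where they do the work, as an engineer would, in place of code of your own. Each camera call takes 0.05 s, during which the arm holds its last target. There are 200 camera calls.

## Working session

There is one attempt and no reset: what is moved stays moved. The work goes in short steps, Python scripts to look and compute and a tool call to move; the robot and the scene stay as the last step left them, time stands still between calls to the robot, and variables do not carry over. Pictures are saved under pics/ and viewed, at most 10 in all, crops included, and the job is handed in when it is done.

Besides the shell and the picture viewer there is one more tool, called after "Emit:" in YAML: its name, and indented under it one key for each argument. carry_out: Moves the arm, as the interface text tells. Its arguments: {"type":"object","properties":{"commands":{"type":"array"},"squeeze":{"type":"number"}},"required":["commands"]}

```bash
ls; mkdir -p pics
python3 - <<'E'
from cell import env
import cv2,numpy as np
for n in("top","side"):
    im=env.grab_frame(n); cv2.imwrite(f"pics/{n}0.png",im[:,:,::-1])
    c=env.get_calibration(n); print(n,c)
    for l in("meter","meter_shoulder","meter_tip","meter_dial","rest","rest_seat","rest_foot","rack","empty_fork","thread_tin"):
        print(l,[(np.round(d["centre"],1).tolist(),round(d["p"],2)) for d in env.pinpoint(n,l)][:5])
print(env.observe(), env.grip_point_offset)
E
```

```text
pics
top {'intrinsics': array([[414.44096286,   0.        , 253.70112858],
       [  0.        , 414.44096286, 192.3266544 ],
       [  0.        ,   0.        ,   1.        ]]), 'distortion': array([0.01436424, 0.        , 0.        , 0.        , 0.        ]), 'xyz': array([ 0.41472773, -0.07550596,  1.55950365]), 'attitude': array([[-1.25606315e-02,  9.96841731e-01, -7.84142504e-02],
       [-9.99919491e-01, -1.26631296e-02, -8.10001883e-04],
       [-1.80041349e-03,  7.83977633e-02,  9.96920533e-01]])}
meter [([336.9, 192.7], 0.86), ([338.3, 258.6], 0.69)]
meter_shoulder [([343.9, 254.6], 0.62), ([344.3, 196.3], 0.56)]
meter_tip [([366.5, 221.7], 0.66), ([351.8, 237.3], 0.59)]
meter_dial [([343.2, 264.2], 0.58), ([336.1, 187.1], 0.53)]
rest [([288.2, 193.2], 0.85)]
rest_seat [([285.5, 188.6], 0.73), ([162.9, 197.8], 0.73)]
rest_foot [([303.4, 200.5], 0.55)]
rack [([162.1, 195.3], 0.73), ([304.3, 201.7], 0.56)]
empty_fork [([177.7, 181.8], 0.96)]
thread_tin []
side {'intrinsics': array([[483.47033009,   0.        , 257.72326229],
       [  0.        , 483.47033009, 195.76458257],
 
[... 932 characters left out ...]
12375e-03,  3.15224792e-04, -7.62523871e-04,
       -9.72540780e-04, -6.29959365e-04, -4.67111439e-04]), 'joint_efforts': array([ 1.29185278e-04, -5.49586201e+01,  1.14290033e+00, -1.86949861e+01,
       -5.24377625e-02,  1.53773610e-02,  2.43325138e-05]), 'ee_pos': array([0.28433743, 0.58451231, 0.20547657]), 'orientation': array([[-8.99221759e-01,  4.37493115e-01, -4.21357714e-05],
       [ 4.37493115e-01,  8.99221760e-01,  4.35020329e-06],
       [ 3.97925865e-05, -1.45223124e-05, -9.99999999e-01]]), 'contact_force': array([ 0.16692455,  0.67405985, -0.57321541]), 'wrist_torque': array([-0.00651988,  0.0658935 ,  0.03773846]), 'gripper_force': 0.0, 'finger_gap': 1.0008152501265266} 0.0188
```

View images.

Run:
```python
import cv2
a=cv2.imread("pics/top0.png")[110:330,110:430]; cv2.imwrite("pics/t.png",cv2.resize(a,None,fx=2.5,fy=2.5,interpolation=cv2.INTER_CUBIC))
a=cv2.imread("pics/side0.png")[90:340,130:450]; cv2.imwrite("pics/s.png",cv2.resize(a,None,fx=2.4,fy=2.4,interpolation=cv2.INTER_CUBIC))
```

```text
(no output)
```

View pics/t.png

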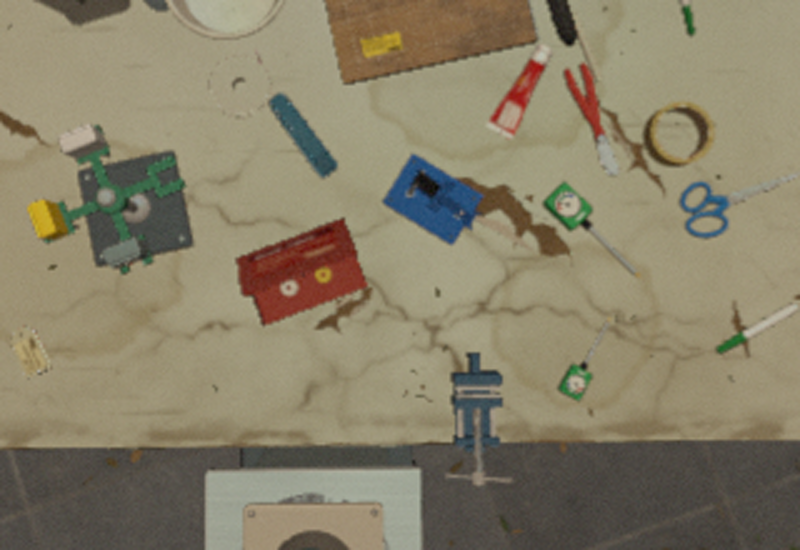

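View pics/s.png

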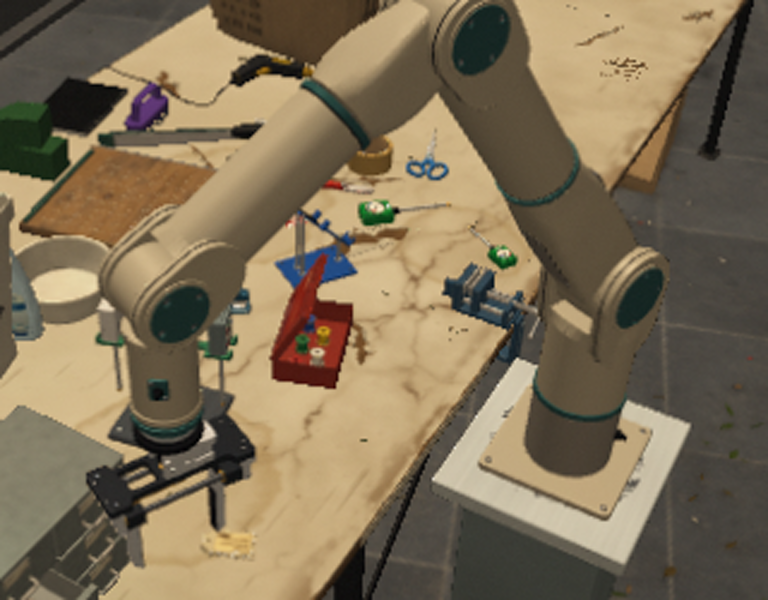

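```bash
cat > h.py <<'E'
import numpy as np,cv2
from cell import env
from scipy.optimize import least_squares
from scipy.spatial.transform import Rotation as R
CAL={n:env.get_calibration(n) for n in("top","side")}
F=np.diag([1,-1,-1.])
def proj(n,P):
    c=CAL[n]; A=np.array(c["attitude"])@F   # cv camera axes in world
    t=-A.T@c["xyz"]
    return cv2.projectPoints(np.atleast_2d(P).astype(float),cv2.Rodrigues(A.T)[0],t,c["intrinsics"],c["distortion"])[0][:,0]
def at_z(n,px,z):
    c=CAL[n]; A=np.array(c["attitude"])@F
    u=cv2.undistortPoints(np.array([[px]],float),c["intrinsics"],c["distortion"])[0,0]
    d=A@np.array([u[0],u[1],1]); return c["xyz"]+d*(z-c["xyz"][2])/d[2]
def tri(pa,pb):  # top, side pixel -> 3D
    f=lambda P:np.r_[proj("top",P)[0]-pa,proj("side",P)[0]-pb]
    s=least_squares(f,[.5,0,.1]); return s.x,s.fun
def fit_planar(obs,x0):  # obs: (cam,local pt,pixel) -> x,y,yaw
    def f(v):
        r=R.from_euler("z",v[2]).as_matrix()
        return np.concatenate([proj(n,r@np.array(p)+[v[0],v[1],0])[0]-q for n,p,q in obs])
    s=least_squares(f,x0,loss="soft_l1"); return s.x,s.fun.reshape(-1,2)
def pin(n,l): return [(np.round(d["centre"],1).tolist(),round(d["p"],2)) for d in env.pinpoint(n,l)][:4]
def rows(p0,R0,goals,lin=4.0,ang=8.0):
    """goals: list of (pos,rot); prints n equal rows per goal in tool axes, cm/deg"""
    out=[]
    for p,r in goals:
        w=R.from_matrix(R0.T@r).as_rotvec(degrees=True); d=(p-p0)*100
        n=max(1,int(np.ceil(max(np.linalg.norm(d)/lin,np.linalg.norm(w)/ang))))
        for i in range(n):
            Ri=R0@R.from_rotvec(w*i/n,degrees=True).as_matrix()
            out.append(np.r_[Ri.T@d/n,w/n])
        p0,R0=np.array(p),np.array(r)
    for o in out: print(np.round(o,2).tolist())
    return out
E
python3 - <<'E'
from h import *
M=dict(shoulder=(-.031,0,.013),tip=(-.151,0,.013),dial=(0,0,.026),o=(0,0,0))
m,r=fit_planar([("top",M["o"],[336.9,192.7]),("top",M["shoulder"],[344.3,196.3]),("top",M["tip"],[366.5,221.7]),("top",M["dial"],[336.1,187.1]),
 ("side",M["o"],[284.8,182.9]),("side",M["shoulder"],[292.8,182.0]),("side",M["tip"],[318.5,175.1]),("side",M["dial"],[287,176.3])],[.4,-.3,.8])
print("meter",m,r.round(1).tolist())
c=.12*np.sqrt(.5)
Re,r=fit_planar([("top",(0,0,0),[288.2,193.2]),("top",(0,0,.115),[285.5,188.6]),("top",(-c,0,.030),[303.4,200.5]),("side",(0,0,0),[263.3,203.3]),("side",(-c,0,.03),[281.3,192.3])],[.4,-.1,1.2])
print("rest",Re,r.round(1).tolist())
ra=at_z("top",[162.1,195.3],0);rs=at_z("side",[201.3,266.6],0);fk=at_z("top",[177.7,181.8],.165)
print("rack",ra,rs,"fork",fk,np.degrees(np.arctan2(*(fk-ra)[1::-1])),np.linalg.norm((fk-ra)[:2]))
f=lambda x,y:at_z("top",[110+x/2.5,110+y/2.5],.016)[:2].round(3).tolist()
print("plate",f(78,170),f(172,152),f(192,245),f(98,265))
E
```

```text
meter [ 0.53701465 -0.38589299  0.74813367] [[-0.6, -1.3], [-1.5, 0.8], [-1.0, -1.3], [1.6, 3.7], [1.8, -2.2], [0.4, -4.3], [-0.4, 0.0], [-0.1, -0.3]]
rest [ 0.53930942 -0.18529681  1.07002546] [[-5.1, -1.8], [-0.1, 0.2], [0.6, 1.0], [0.8, -0.5], [-0.3, -0.6]]
rack [0.5305338  0.27132723 0.        ] [0.53791235 0.27165487 0.        ] fork [0.56338058 0.18214752 0.165     ] -69.78017779601922 0.0950364773301448
plate [0.595, 0.346] [0.621, 0.206] [0.481, 0.176] [0.453, 0.315]
```

Run:
```python
from h import *
s=env.observe();R0=s["orientation"];p=s["ee_pos"]
c=np.array([.537,.268])
def fp(t,o,z):
    t=np.radians(t);return np.r_[c+.08*np.array([np.cos(t),np.sin(t)])+o*np.array([-np.sin(t),np.cos(t)]),z]
rows(p,R0,[(np.array([.35,.5,.27]),R0),(fp(-72,.058,.27),R0),(fp(-72,.058,.148),R0)],4.8)
print()
rows(fp(-72,.058,.148),R0,[(fp(t,o,.148),R0) for t,o in((-72,.045),(-82,.036),(-92,.036),(-102,.036),(-112,.036),(-122,.036),(-132,.036),(-142,.036),(-150,.036),(-156,.036))],2.)
```

```text
[-3.2, -1.58, -2.15, 0.0, 0.0, 0.0]
[-3.2, -1.58, -2.15, 0.0, 0.0, 0.0]
[-3.2, -1.58, -2.15, 0.0, 0.0, 0.0]
[-4.08, -1.6, -0.0, 0.0, 0.0, 0.0]
[-4.08, -1.6, -0.0, 0.0, 0.0, 0.0]
[-4.08, -1.6, -0.0, 0.0, 0.0, 0.0]
[-4.08, -1.6, -0.0, 0.0, 0.0, 0.0]
[-4.08, -1.6, -0.0, 0.0, 0.0, 0.0]
[-4.08, -1.6, -0.0, 0.0, 0.0, 0.0]
[-4.08, -1.6, -0.0, 0.0, 0.0, 0.0]
[-4.08, -1.6, -0.0, 0.0, 0.0, 0.0]
[-4.08, -1.6, -0.0, 0.0, 0.0, 0.0]
[-0.0, 0.0, 4.07, 0.0, 0.0, 0.0]
[-0.0, 0.0, 4.07, 0.0, 0.0, 0.0]
[-0.0, 0.0, 4.07, 0.0, 0.0, 0.0]

[0.94, -0.9, 0.0, 0.0, 0.0, 0.0]
[0.67, -0.99, 0.0, 0.0, 0.0, 0.0]
[0.67, -0.99, 0.0, 0.0, 0.0, 0.0]
[0.92, -1.22, 0.0, 0.0, 0.0, 0.0]
[1.12, -1.05, 0.0, 0.0, 0.0, 0.0]
[1.28, -0.84, 0.0, 0.0, 0.0, 0.0]
[1.41, -0.6, 0.0, 0.0, 0.0, 0.0]
[1.49, -0.35, 0.0, 0.0, 0.0, 0.0]
[1.53, -0.08, 0.0, 0.0, 0.0, 0.0]
[1.22, 0.12, 0.0, 0.0, 0.0, 0.0]
[0.9, 0.2, 0.0, 0.0, 0.0, 0.0]
```

Emit:
carry_out:
  commands:
    - [-3.2,-1.6,-2.2,0,0,0,0]
    - [-3.2,-1.6,-2.2,0,0,0,0]
    - [-3.2,-1.6,-2.2,0,0,0,0]
    - [-4.1,-1.6,0,0,0,0,0]
    - [-4.1,-1.6,0,0,0,0,0]
    - [-4.1,-1.6,0,0,0,0,0]
    - [-4.1,-1.6,0,0,0,0,0]
    - [-4.1,-1.6,0,0,0,0,0]
    - [-4.1,-1.6,0,0,0,0,0]
    - [-4.1,-1.6,0,0,0,0,0]
    - [-4.1,-1.6,0,0,0,0,0]
    - [-4.1,-1.6,0,0,0,0,0]
    - [0,0,0,0,0,0,0]
    - [0,0,0,0,0,0,0]

```text
time_s: 2.5
ee_pos: [0.619, 0.2071, 0.2711]
orientation: [[-0.898, 0.44, -0.0], [0.44, 0.898, -0.0], [0.0, -0.0, -1.0]]
contact_force: [-0.5, 1.0, -0.1]
finger_gap: 0.008
gripper_force: 0.0
```

Accurate motion. Descend and sweep, then up.

Emit:
carry_out:
  commands:
    - [0,0,4.1,0,0,0,0]
    - [0,0,4.1,0,0,0,0]
    - [0,0,4.1,0,0,0,0]
    - [0.9,-0.9,0,0,0,0,0]
    - [0.7,-1.0,0,0,0,0,0]
    - [0.7,-1.0,0,0,0,0,0]
    - [0.9,-1.2,0,0,0,0,0]
    - [1.1,-1.0,0,0,0,0,0]
    - [1.3,-0.8,0,0,0,0,0]
    - [1.4,-0.6,0,0,0,0,0]
    - [1.5,-0.3,0,0,0,0,0]
    - [1.5,-0.1,0,0,0,0,0]
    - [1.2,0.1,0,0,0,0,0]
    - [0.9,0.2,0,0,0,0,0]
    - [0,0,0,0,0,0,0]
    - [0,0,0,0,0,0,0]

```text
time_s: 4.1
ee_pos: [0.4808, 0.2024, 0.1485]
orientation: [[-0.9, 0.437, 0.0], [0.437, 0.9, 0.0], [-0.0, 0.0, -1.0]]
contact_force: [-0.4, -0.0, 0.0]
finger_gap: 0.006
gripper_force: 0.0
```

Emit:
carry_out:
  commands:
    - [0,0,-4,0,0,0,0]
    - [0,0,-4,0,0,0,0]
    - [0,0,-4,0,0,0,0]
    - [-2,-4.5,0,0,0,0,9]
    - [-2,-4.5,0,0,0,0,9]
    - [-2,-4.5,0,0,0,0,9]
    - [-2,-4.5,0,0,0,0,9]
    - [-2,-4.5,0,0,0,0,9]
    - [-2,-4.5,0,0,0,0,9]
    - [-2,-4.5,0,0,0,0,9]
    - [0,0,0,0,0,0,9]

```text
time_s: 5.2
ee_pos: [0.4677, -0.1513, 0.2687]
orientation: [[-0.894, 0.449, 0.0], [0.449, 0.894, -0.005], [-0.002, -0.004, -1.0]]
contact_force: [-0.0, 0.3, -0.2]
finger_gap: 0.648
gripper_force: 0.0
```

Run:
```python
from h import *
for n in("top","side"):
    im=env.grab_frame(n); cv2.imwrite(f"pics/{n}1.png",im[:,:,::-1])
    for l in("rack","empty_fork","rest","rest_seat","rest_foot","meter_shoulder","meter_tip"): print(n,l,pin(n,l))
a=cv2.imread("pics/top1.png")[120:260,110:380]; b=cv2.imread("pics/side1.png")[170:320,140:410]
cv2.imwrite("pics/c1.png",cv2.resize(np.vstack([a,b]),None,fx=2,fy=2,interpolation=cv2.INTER_CUBIC))
s=env.observe();print(s["ee_pos"],s["orientation"].round(3).tolist(),s["joints"].round(2))
```

```text
top rack [([164.2, 197.1], 0.87)]
top empty_fork [([233.0, 161.7], 0.6), ([159.0, 212.9], 0.59)]
top rest [([283.6, 191.0], 0.64), ([120.9, 253.3], 0.61), ([317.4, 145.0], 0.23)]
top rest_seat [([289.8, 190.5], 0.7)]
top rest_foot [([162.4, 195.2], 0.24)]
top meter_shoulder [([344.3, 257.1], 0.58), ([342.7, 196.4], 0.57)]
top meter_tip [([366.9, 219.8], 0.73), ([351.8, 235.9], 0.65), ([347.9, 156.2], 0.23)]
side rack [([202.8, 265.9], 0.83)]
side empty_fork [([220.3, 234.6], 0.76)]
side rest [([264.4, 202.6], 0.89)]
side rest_seat [([262.0, 181.2], 0.89), ([186.6, 223.1], 0.69)]
side rest_foot [([281.1, 190.5], 0.83), ([287.3, 178.8], 0.56)]
side meter_shoulder [([292.6, 181.3], 0.56), ([335.5, 193.5], 0.42)]
side meter_tip [([323.2, 182.3], 0.65), ([317.0, 178.1], 0.58)]
[ 0.46891444 -0.14241104  0.26849612] [[-0.899, 0.437, 0.0], [0.437, 0.899, 0.0], [-0.0, 0.0, -1.0]] [ 0.08  0.33  0.21  1.87 -0.08  0.95  1.45]
```

View pics/c1.png

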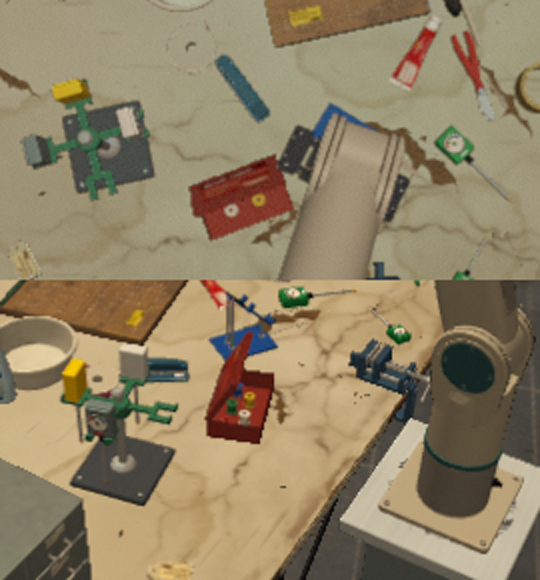

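```bash
cat >> h.py <<'E'
def mask(im_bgr,lo,hi,near,rad):
    m=cv2.inRange(cv2.cvtColor(im_bgr,cv2.COLOR_BGR2HSV),lo,hi)
    z=np.zeros_like(m); cv2.circle(z,tuple(int(v) for v in near),rad,255,-1); return m&z
def hullstats(pts):
    h=cv2.convexHull(np.array(pts,np.float32)); M=cv2.moments(h)
    return np.array([M["m10"],M["m01"]])/M["m00"],M["m00"],cv2.minAreaRect(h)
def maskhull(m):
    # sub-pixel-ish: pixel corners
    y,x=np.nonzero(m); p=np.concatenate([np.c_[x+a,y+b] for a in(-.5,.5) for b in(-.5,.5)])
    return hullstats(p)
E
python3 - <<'E'
from h import *
ims={n:cv2.imread(f"pics/{n}0.png") for n in("top","side")}
box=np.array([(x,y,z) for x in(-.031,.031) for y in(-.024,.024) for z in(0,.026)])
st={}
for n,near in(("top",(337,192)),("side",(286,178))):
    m=mask(ims[n],(45,80,30),(90,255,255),near,16); st[n]=maskhull(m); print(n,st[n],m.astype(bool).sum())
tips={"top":[366.7,220.7],"side":[318,176.]}
def f(v):
    r=R.from_euler("z",v[2]).as_matrix();o=np.array([v[0],v[1],0]);e=[]
    for n in st:
        e+=list((hullstats(proj(n,box@r.T+o))[0]-st[n][0])*2)
        e+=list((proj(n,r@[-.151,0,.013]+o)[0]-tips[n])*.7)
    return np.array(e)
s=least_squares(f,[.537,-.386,.748],diff_step=1e-3);print("meter",s.x,s.fun.round(1))
for n in st:
    r=R.from_euler("z",s.x[2]).as_matrix(); print(n,hullstats(proj(n,box@r.T+[s.x[0],s.x[1],0]))[1:])
c=.12*np.sqrt(.5);O=(0,0,0);S=(0,0,.115);T=(-c,0,.03)
v,r=fit_planar([("top",S,[285.5,188.6]),("top",T,[303.4,200.5]),("side",O,[263.9,203]),("side",S,[262,181.2]),("side",T,[281.2,191])],[.54,-.18,1.07]);print("rest",v,r.round(1).tolist())
print("tri seat",tri([285.5,188.6],[262,181.2]),"foot",tri([303.4,200.5],[281.2,191]))
P,e=tri([159,212.9],[220.3,234.6]);print("fork",P,e)
for a,b in(([162.1,195.3],[201.3,266.6]),([164.2,197.1],[202.8,265.9])): print("rack",tri(a,b))
E
```

```text
top (array([336.90650407, 192.31300813]), 225.5, ((337.0000305175781, 192.50001525878906), (17.677669525146484, 13.435027122497559), 45.0)) 106
side (array([286.48945982, 178.5513834 ]), 126.5, ((286.51220703125, 178.60977172851562), (9.717975616455078, 14.356100082397461), 83.6598129272461)) 86
meter [ 0.53427126 -0.38446651  0.77333475] [-0.3 -0.9 -0.6 -0.2  1.3  0.3  0.2 -0.7]
top (242.6368933164049, ((336.7479553222656, 191.8448486328125), (17.334697723388672, 14.100533485412598), 44.446632385253906))
side (155.06281437445432, ((287.19171142578125, 178.70004272460938), (10.736162185668945, 16.087772369384766), 83.36547088623047))
rest [ 0.5411519  -0.18428357  1.08026496] [[-0.4, -0.3], [0.5, 0.3], [-0.3, -0.2], [2.3, -0.2], [-0.8, 0.5]]
tri seat (array([ 0.54431667, -0.18380415,  0.11234344]), array([-0.62507702, -1.15107761,  1.56104073,  0.13368293])) foot (array([ 0.5001804 , -0.25799923,  0.03417167]), array([ 0.28603581,  0.53666216, -0.71994455, -0.03708816]))
fork [0.46162853 0.24470913 0.17188029] [-0.45749752 -0.81426739  0.95045723  0.14410405]
rack (array([0.53328134, 0.27245391, 0.00239464]), array([-0.43735695, -0.76916824,  0.85334303,  0.14855601]))
rack (array([0.52853093, 0.26574213, 0.00235522]), array([-0.75661819, -1.33285326,  1.48086259,  0.25295268]))
```

```bash
cat >> h.py <<'E'
MET=(np.array([.534,-.385,0]),R.from_euler("z",.773).as_matrix())
def rest_meter(up=0,off=0,xy=(.541,-.184),yaw=1.08,seat=None):
    """meter pose in rest; up = along slope, off = square to bed"""
    s=np.sqrt(.5); Rm=R.from_euler("z",yaw).as_matrix()@np.array([[s,0,-s],[0,1,0],[s,0,s]])
    seat=np.r_[xy,.115] if seat is None else np.array(seat)
    return seat+Rm@np.array([.031+up,0,-.013+off]),Rm
def tool(pm,Rm,pt,Rt): return pm+Rm@pt,Rm@Rt
G1=np.diag([1.,-1,-1])      # tool in meter, first grip
E
python3 - <<'E'
from h import *
s=env.observe()
g=tool(*MET,np.array([0.002,0,.12]),G1);g2=tool(*MET,np.array([0.002,0,.0045]),G1)
rows(s["ee_pos"],s["orientation"],[g,g2],4.5,8.5)
E
```

```text
[-1.27, -1.44, 1.14, 0.0, 0.0, 8.44]
[-1.47, -1.24, 1.14, 0.0, 0.0, 8.44]
[-1.64, -1.01, 1.14, 0.0, 0.0, 8.44]
[-1.77, -0.76, 1.14, 0.0, 0.0, 8.44]
[-1.86, -0.49, 1.14, 0.0, 0.0, 8.44]
[-1.91, -0.22, 1.14, 0.0, 0.0, 8.44]
[-1.92, 0.07, 1.14, 0.0, 0.0, 8.44]
[-1.89, 0.35, 1.14, 0.0, 0.0, 8.44]
[-1.82, 0.62, 1.14, 0.0, 0.0, 8.44]
[-1.71, 0.88, 1.14, 0.0, 0.0, 8.44]
[-1.56, 1.13, 1.14, 0.0, 0.0, 8.44]
[-1.38, 1.34, 1.14, 0.0, 0.0, 8.44]
[-1.17, 1.53, 1.14, 0.0, 0.0, 8.44]
[0.0, 0.0, 3.85, 0.0, 0.0, 0.0]
[0.0, 0.0, 3.85, 0.0, 0.0, 0.0]
[0.0, 0.0, 3.85, 0.0, 0.0, 0.0]
```

Emit:
carry_out:
  commands:
    - [-1.3,-1.4,0,0,0,8.4,9.4]
    - [-1.5,-1.2,0,0,0,8.4,9.4]
    - [-1.6,-1.0,0,0,0,8.4,9.4]
    - [-1.8,-0.8,0,0,0,8.5,9.4]
    - [-1.9,-0.5,0,0,0,8.4,9.4]
    - [-1.9,-0.2,0,0,0,8.5,9.4]
    - [-1.9,0.1,2.1,0,0,8.4,9.4]
    - [-1.9,0.3,2.1,0,0,8.5,9.4]
    - [-1.8,0.6,2.1,0,0,8.4,9.4]
    - [-1.7,0.9,2.1,0,0,8.5,9.4]
    - [-1.6,1.1,2.1,0,0,8.4,9.4]
    - [-1.4,1.3,2.1,0,0,8.5,9.4]
    - [-1.2,1.5,2.1,0,0,8.4,9.4]
    - [0,0,0,0,0,0,9.4]
    - [0,0,0,0,0,0,9.4]

```text
time_s: 7.5
ee_pos: [0.5346, -0.383, 0.121]
orientation: [[0.713, 0.701, -0.001], [0.701, -0.713, 0.001], [-0.0, -0.002, -1.0]]
contact_force: [-0.4, -0.7, 0.5]
finger_gap: 0.999
gripper_force: 0.0
```

Run:
```python
from h import *
s=env.observe()
rows(s["ee_pos"],s["orientation"],[tool(*MET,np.array([0.002,0,.0045]),G1)],4.5,8.5);print(s["joints"].round(2))
```

```text
[0.01, 0.04, 3.88, -0.03, 0.01, 0.07]
[0.01, 0.04, 3.88, -0.03, 0.01, 0.07]
[0.01, 0.04, 3.88, -0.03, 0.01, 0.07]
[ 0.24  0.81  0.62  1.58 -0.55  0.93  0.25]
```

Emit:
carry_out:
  commands:
    - [0,0,3.9,0,0,0,9.4]
    - [0,0,3.9,0,0,0,9.4]
    - [0,0.1,3.0,0,0,0.2,9.4]
    - [0,0,0.8,0,0,0,9.4]
    - [0,0,0,0,0,0,4]
    - [0,0,0,0,0,0,4]
    - [0,0,0,0,0,0,4]
    - [0,0,0,0,0,0,4]
    - [0,0,0,0,0,0,4]
    - [0,0,0,0,0,0,4]
    - [0,0,-2,0,0,0,4]
    - [0,0,-4,0,0,0,4]
    - [0,0,-4.5,0,0,0,4]
    - [0,0,-4.5,0,0,0,4]
    - [0,0,0,0,0,0,4]
  squeeze: 30

```text
time_s: 9.0
ee_pos: [0.5383, -0.3876, 0.1621]
orientation: [[0.718, 0.696, 0.009], [0.696, -0.718, -0.007], [0.001, 0.011, -1.0]]
contact_force: [0.4, -1.2, -1.0]
finger_gap: 0.51
gripper_force: 30.0
```

Run:
```python
from h import *
s=env.observe();p,Q=s["ee_pos"],s["orientation"];print(p,s["gripper_force"],s["finger_gap"],s["contact_force"])
t=np.array([0.002,0,.0045])
a=tool(*rest_meter(.006,.07),t,G1)
print(a)
mid=(np.array([.50,-.33,.22]),Q)
rows(p,Q,[mid,a],4.5,8.)
```

```text
[ 0.5382892  -0.38758871  0.16211606] 29.999637007713318 0.5095420777301348 [ 0.41863676 -1.23200283 -0.98574978]
(array([ 0.53350121, -0.19803186,  0.18606423]), array([[ 0.33327948,  0.88195781,  0.33327948],
       [ 0.62363835, -0.47132836,  0.62363835],
       [ 0.70710678,  0.        , -0.70710678]]))
[0.42, -2.24, -1.95, 0.0, 0.0, 0.0]
[0.42, -2.24, -1.95, 0.0, 0.0, 0.0]
[0.42, -2.24, -1.95, 0.0, 0.0, 0.0]
[1.66, -1.02, 0.47, 1.08, 6.38, -2.36]
[1.63, -0.95, 0.68, 1.08, 6.38, -2.36]
[1.58, -0.86, 0.87, 1.08, 6.38, -2.36]
[1.51, -0.78, 1.06, 1.08, 6.38, -2.36]
[1.41, -0.7, 1.24, 1.08, 6.38, -2.36]
[1.29, -0.62, 1.4, 1.08, 6.38, -2.36]
[1.15, -0.54, 1.55, 1.08, 6.38, -2.36]
```

Emit:
carry_out:
  commands:
    - [0.4,-2.2,-2.0,0,0,0,4]
    - [0.4,-2.2,-2.0,0,0,0,4]
    - [0.4,-2.2,-2.0,0,0,0,4]
    - [1.7,-1.0,0.5,1.1,6.4,-2.4,4]
    - [1.6,-1.0,0.7,1.1,6.4,-2.4,4]
    - [1.6,-0.9,0.9,1.1,6.4,-2.4,4]
    - [1.5,-0.8,1.1,1.1,6.4,-2.4,4]
    - [1.4,-0.7,1.2,1.1,6.4,-2.4,4]
    - [1.3,-0.6,1.4,1.1,6.4,-2.4,4]
    - [1.1,-0.5,1.5,1.1,6.4,-2.4,4]
    - [0,0,0,0,0,0,4]
    - [0,0,0,0,0,0,4]
    - [0,0,0,0,0,0,4]

```text
time_s: 10.3
ee_pos: [0.5314, -0.1966, 0.1821]
orientation: [[0.336, 0.884, 0.325], [0.62, -0.467, 0.63], [0.709, -0.01, -0.705]]
contact_force: [-0.3, -0.8, -1.0]
finger_gap: 0.507
gripper_force: 30.0
```

Run:
```python
from h import *
t=np.array([0.002,0,.0045])
for n in("side","top"):
    im=env.grab_frame(n); cv2.imwrite(f"pics/{n}2.png",im[:,:,::-1])
    for l in("meter","meter_shoulder","meter_tip","meter_dial","rest_seat","rest_foot","rest"): print(n,l,pin(n,l))
s=env.observe();p,Q=s["ee_pos"],s["orientation"];print(p,s["joints"].round(2),s["gripper_force"])
# expected meter from tool
Rm=Q@G1; pm=p-Rm@t
for n in("side","top"): print(n,"expected o/sh/tip",proj(n,[pm,pm+Rm@[-.031,0,.013],pm+Rm@[-.151,0,.013]]).round(1).tolist(),"seat/foot",proj(n,[[.541,-.184,.115],[.541-.0849*np.cos(1.08),-.184-.0849*np.sin(1.08),.03]]).round(1).tolist())
rows(p,Q,[tool(*rest_meter(.006,.07),t,G1),tool(*rest_meter(.006,.02),t,G1)],1.)
a=cv2.imread("pics/side2.png")[120:230,210:340]; cv2.imwrite("pics/c2.png",cv2.resize(a,None,fx=5,fy=5,interpolation=cv2.INTER_CUBIC))
```

```text
side meter [([265.1, 169.5], 0.53)]
side meter_shoulder [([272.0, 170.5], 0.5), ([335.0, 195.9], 0.46)]
side meter_tip [([324.3, 182.1], 0.65), ([286.9, 178.2], 0.64)]
side meter_dial [([339.1, 195.4], 0.66), ([270.4, 163.8], 0.65), ([289.5, 181.9], 0.51)]
side rest_seat [([262.4, 183.3], 0.89)]
side rest_foot [([280.8, 190.7], 0.9)]
side rest [([265.9, 204.3], 0.82), ([269.0, 167.1], 0.44)]
top meter [([288.3, 191.6], 0.59)]
top meter_shoulder [([298.1, 193.0], 0.82), ([343.3, 256.4], 0.36)]
top meter_tip [([314.7, 208.3], 0.8), ([352.8, 235.8], 0.41)]
top meter_dial [([312.8, 207.6], 0.62), ([289.3, 191.2], 0.49)]
top rest_seat [([283.4, 189.3], 0.85)]
top rest_foot []
top rest [([285.6, 186.3], 0.17)]
[ 0.5309094  -0.19636962  0.18157264] [ 0.64  0.74  0.21  1.79 -0.96  1.21  0.96] 29.999732673168182
side expected o/sh/tip [[268.0, 168.1], [274.2, 168.7], [290.0, 180.0]] seat/foot [[264.3, 181.0], [280.4, 191.6]]
top expected o/sh/tip [[289.6, 189.4], [297.5, 194.0], [316.1, 206.7]] seat/foot [[285.0, 188.3], [303.8, 200.9]]
[0.3, 0.3, -0.34, -0.64, -0.28, -0.27]
[-0.0, 0.0, 0.83, 0.0, 0.0, 0.0]
[-0.0, 0.0, 0.83, 0.0, 0.0, 0.0]
[-0.0, 0.0, 0.83, 0.0, 0.0, 0.0]
[-0.0, 0.0, 0.83, 0.0, 0.0, 0.0]
[-0.0, 0.0, 0.83, 0.0, 0.0, 0.0]
[-0.0, 0.0, 0.83, 0.0, 0.0, 0.0]
```

View pics/c2.png

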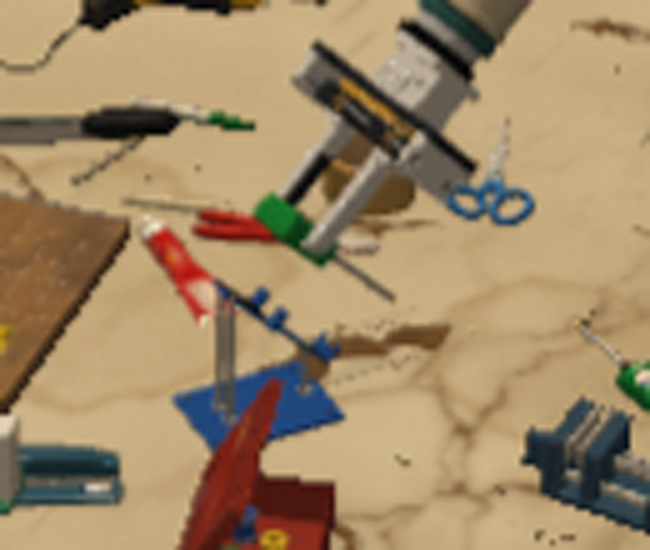

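Run:
```python
from h import *
for n,f,near,rad in(("top","top0",(287,189),26),("side","side1",(266,203),24)):
    im=cv2.imread(f"pics/{f}.png"); m=mask(im,(100,120,50),(125,255,255),near,rad)
    st=maskhull(m); print(n,st)
    for sg in(10,-10):
        box=np.array([(x+sg*.001,y,z) for x in(-.0625,.0625) for y in(-.045,.045) for z in(0,.009)])
        r=R.from_euler("z",1.08).as_matrix(); h=hullstats(proj(n,box@r.T+[.541,-.184,0])); print(sg,h)
    if n=="top": mm=m
    print("lateral px per 10mm",proj(n,[[.541-.0088,-.184+.0047,.0]])-proj(n,[[.541,-.184,0]]))
im=cv2.imread("pics/top0.png")[160:220,255:320];cv2.imwrite("pics/c3.png",cv2.resize(im,None,fx=9,fy=9,interpolation=cv2.INTER_CUBIC))
```

```text
top (array([283.03834808, 189.34766119]), 791.0, ((283.3291931152344, 189.50674438476562), (34.60531997680664, 23.9867000579834), 31.429563522338867))
10 (array([280.53206532, 189.71248145]), 801.6800326695666, ((280.5045166015625, 189.71087646484375), (33.41184616088867, 24.07866668701172), 27.1779727935791))
-10 (array([285.27843459, 192.15627275]), 802.9183723432943, ((285.2597961425781, 192.159423828125), (33.44655227661133, 24.091203689575195), 27.17660903930664))
lateral px per 10mm [[-1.2036794   2.34013595]]
side (array([262.07592593, 200.62074074]), 900.0, ((260.3465576171875, 201.46534729003906), (29.128938674926758, 39.542179107666016), 39.28940963745117))
10 (array([261.5401046 , 202.87304267]), 427.1289403170813, ((261.6749267578125, 202.68321228027344), (15.791794776916504, 33.297218322753906), 70.36337280273438))
-10 (array([265.49548439, 201.49407504]), 422.4117720499635, ((265.62750244140625, 201.3061981201172), (15.72921085357666, 33.19096755981445), 70.3606948852539))
lateral px per 10mm [[1.20079797 1.22789195]]
```

View pics/c3.png

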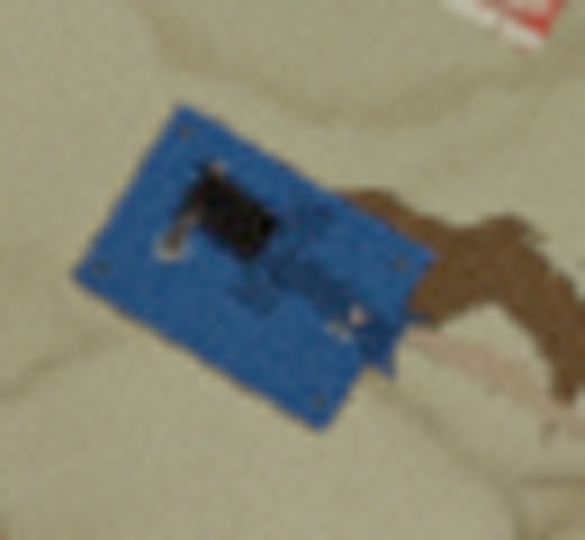

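Run:
```python
from h import *
f=lambda x,y:[(x+.5)/9-.5+255,(y+.5)/9-.5+160]
C=[((.0625,-.045),(180,105)),((-.0625,-.045),(435,255)),((-.0625,.045),(322,430)),((.0625,.045),(75,272))]
v,r=fit_planar([("top",(a[0],a[1],.009),f(*q)) for a,q in C],[.54,-.18,1.0]);print(v,r.round(1).tolist())
u=np.array([np.cos(v[2]),np.sin(v[2])])
for sg in(1,-1):
    o=v[:2]+sg*.01*u;S=np.r_[o,.115];T=np.r_[o-.0849*u,.03]; print(sg,o,"seat",proj("top",S),proj("side",S),"foot",proj("top",T),proj("side",T))
print(at_z("top",f(280,255),.115))
s=env.observe();print(s["ee_pos"])
```

```text
[ 0.54799828 -0.182967    0.9972878 ] [[0.3, -1.1], [0.2, -0.2], [0.1, 0.6], [-0.7, 0.5]]
1 [ 0.5534241  -0.17456697] seat [[282.2433352 184.8228712]] [[260.57953716 181.2042823 ]] foot [[300.22959605 199.20324736]] [[277.64332808 192.59522976]]
-1 [ 0.54257245 -0.19136702] seat [[287.101875   187.84957925]] [[264.85200648 180.07429171]] foot [[304.84297908 202.07863502]] [[281.690893   191.46977794]]
[ 0.54249839 -0.18634561  0.115     ]
[ 0.5309094  -0.19636962  0.18157264]
```

Run:
```python
from h import *
t=np.array([0.002,0,.0045])
s=env.observe();p,Q=s["ee_pos"],s["orientation"]
k=dict(xy=(.542,-.189),yaw=1.005)
rows(p,Q,[tool(*rest_meter(.006,.07,**k),t,G1),tool(*rest_meter(.006,.02,**k),t,G1)],3.,5)
print(tool(*rest_meter(.006,.02,**k),t,G1))
```

```text
[0.03, 0.5, -0.62, -3.68, -0.26, 2.77]
[-0.0, 0.0, 2.5, 0.0, 0.0, 0.0]
[-0.0, 0.0, 2.5, 0.0, 0.0, 0.0]
(array([ 0.55242447, -0.1725849 ,  0.15070889]), array([[ 0.37907161,  0.84416197,  0.37907161],
       [ 0.59691265, -0.53608821,  0.59691265],
       [ 0.70710678,  0.        , -0.70710678]]))
```

Emit:
carry_out:
  commands:
    - [0,0.5,-0.6,-3.7,-0.3,2.8,4]
    - [0,0,2.5,0,0,0,4]
    - [0,0,2.0,0,0,0,4]
    - [0,0,0.5,0,0,0,4]
    - [0,0,0,0,0,0,4]
    - [0,0,0,0,0,0,4]

```text
time_s: 11.7
ee_pos: [0.5523, -0.1738, 0.1507]
orientation: [[0.38, 0.843, 0.38], [0.598, -0.537, 0.595], [0.706, 0.001, -0.708]]
contact_force: [0.3, -0.9, -1.0]
finger_gap: 0.506
gripper_force: 30.0
```

Run:
```python
from h import *
t=np.array([0.002,0,.0045])
s=env.observe();p,Q=s["ee_pos"],s["orientation"];print(p,s["contact_force"])
k=dict(xy=(.542,-.189),yaw=1.005)
rows(p,Q,[tool(*rest_meter(.006,.01,**k),t,G1)],3.,5)
for n in("side","top"):
    im=env.grab_frame(n); cv2.imwrite(f"pics/{n}3.png",im[:,:,::-1])
a=cv2.imread("pics/side3.png")[145:215,230:310]; b=cv2.imread("pics/top3.png")[160:230,255:335]
cv2.imwrite("pics/c4.png",cv2.resize(np.vstack([a,b]),None,fx=4.2,fy=4.2,interpolation=cv2.INTER_CUBIC))
```

```text
[ 0.5523403  -0.17377679  0.15067008] [ 0.28420658 -0.94755519 -1.01414728]
[0.08, -0.06, 1.07, 0.09, 0.09, -0.03]
```

View pics/c4.png

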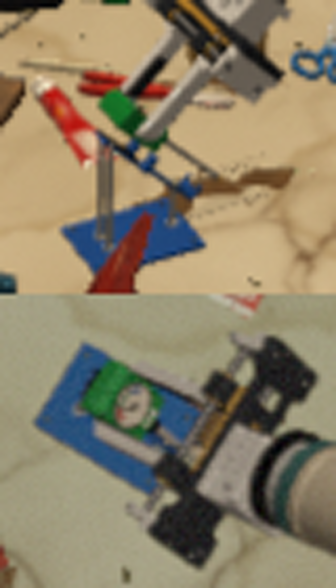

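Emit:
carry_out:
  commands:
    - [0.1,0,0.5,0,0,0,4]
    - [0,0,0.4,0,0,0,4]
    - [0,0,0.3,0,0,0,4]
    - [0,0,0,0,0,0,4]

```text
time_s: 12.2
ee_pos: [0.5573, -0.1643, 0.1424]
orientation: [[0.379, 0.844, 0.379], [0.597, -0.536, 0.597], [0.707, -0.001, -0.707]]
contact_force: [-1.0, 0.2, -1.2]
finger_gap: 0.508
gripper_force: 30.0
```

Emit:
carry_out:
  commands:
    - [0,0,0.2,0,0,0,4]
    - [0,0,0.2,0,0,0,4]
    - [0,0,0,0,0,0,4]

```text
time_s: 12.5
ee_pos: [0.5589, -0.1626, 0.1397]
orientation: [[0.38, 0.844, 0.379], [0.597, -0.537, 0.596], [0.707, 0.0, -0.708]]
contact_force: [1.1, -0.2, -1.6]
finger_gap: 0.507
gripper_force: 30.0
```

Emit:
carry_out:
  commands:
    - [0,0,0.2,0,0,0,4]
    - [0,0,0.1,0,0,0,4]
    - [0,0,0,0,0,0,4]

```text
time_s: 12.8
ee_pos: [0.5596, -0.1628, 0.139]
orientation: [[0.38, 0.843, 0.381], [0.597, -0.538, 0.595], [0.706, 0.002, -0.708]]
contact_force: [-6.9, -6.5, 9.2]
finger_gap: 0.509
gripper_force: 30.0
```

Emit:
carry_out:
  commands:
    - [0,0,0.1,0,0,0,4]
    - [0,0,0.1,0,0,0,4]
    - [0,0,0,0,0,0,4]

```text
time_s: 13.1
ee_pos: [0.5598, -0.1629, 0.1388]
orientation: [[0.38, 0.842, 0.382], [0.597, -0.539, 0.594], [0.706, 0.003, -0.708]]
contact_force: [-12.3, -11.7, 18.7]
finger_gap: 0.51
gripper_force: 30.0
```

Emit:
carry_out:
  commands:
    - [-0.3,0,-0.25,0,0,0,4]
    - [-0.3,0,0,0,0,0,4]
    - [0,0,0,0,0,0,4]

```text
time_s: 13.4
ee_pos: [0.5574, -0.1669, 0.1345]
orientation: [[0.38, 0.843, 0.381], [0.598, -0.539, 0.594], [0.706, 0.002, -0.709]]
contact_force: [-6.1, -5.8, 6.7]
finger_gap: 0.511
gripper_force: 30.0
```

Run:
```python
from h import *
s=env.observe();p,Q=s["ee_pos"],s["orientation"];print(p,Q.T@s["contact_force"],Q.T@(p-[.542,-.189,.115]))
```

```text
[ 0.55737599 -0.16687571  0.13448414] [ -1.0663989   -1.97023127 -10.47842542] [0.03282342 0.00108031 0.00519548]
```

Emit:
carry_out:
  commands:
    - [-0.2,0,-0.05,0,0,0,4]
    - [-0.1,0,0,0,0,0,4]
    - [0,0,0,0,0,0,4]

```text
time_s: 13.7
ee_pos: [0.5566, -0.168, 0.1331]
orientation: [[0.379, 0.843, 0.381], [0.597, -0.538, 0.595], [0.707, 0.002, -0.707]]
contact_force: [-4.0, -3.4, 6.9]
finger_gap: 0.509
gripper_force: 30.0
```

Run:
```python
from h import *
s=env.observe();p,Q=s["ee_pos"],s["orientation"];print(p,Q.T@s["contact_force"],Q.T@(p-[.542,-.189,.115]))
```

```text
[ 0.55661885 -0.16802721  0.13310841] [ 1.34312882 -1.52301078 -8.39733625] [0.03086668 0.00108229 0.00524977]
```

Emit:
carry_out:
  commands:
    - [-0.15,0,0,0,0,0,4]
    - [0,0,0,0,0,0,4]

```text
time_s: 13.9
ee_pos: [0.5566, -0.168, 0.1331]
orientation: [[0.378, 0.844, 0.382], [0.596, -0.537, 0.597], [0.709, 0.002, -0.706]]
contact_force: [-3.8, -2.9, 11.4]
finger_gap: 0.51
gripper_force: 30.0
```

Run:
```python
from h import *
s=env.observe();p,Q=s["ee_pos"],s["orientation"];print(p,Q.T@s["contact_force"],Q.T@(p-[.542,-.189,.115]))
```

```text
[ 0.55658436 -0.16804025  0.13309178] [  4.95789696  -1.63380865 -11.22163643] [0.03082021 0.00108674 0.00531609]
```

Emit:
carry_out:
  commands:
    - [0,0,0,0,0,0,7]
    - [0,0,0,0,0,0,8]
    - [0,0,0,0,0,0,9]
    - [0,0,0,0,0,0,9]
    - [0,0,0,0,0,0,9]
    - [0,0,0,0,0,0,9]
    - [0,0,-2,0,0,0,9.2]
    - [0,0,-4,0,0,0,9.2]
    - [0,0,-4.5,0,0,0,9.2]
    - [0,0,0,0,0,0,9.2]

```text
time_s: 14.9
ee_pos: [0.5152, -0.2368, 0.2078]
orientation: [[0.382, 0.84, 0.385], [0.6, -0.542, 0.588], [0.703, 0.007, -0.711]]
contact_force: [-0.3, -0.0, -0.1]
finger_gap: 0.977
gripper_force: 0.0
```

Run:
```python
from h import *
for n in("side","top"):
    im=env.grab_frame(n); cv2.imwrite(f"pics/{n}4.png",im[:,:,::-1])
    for l in("meter","meter_shoulder","meter_tip","meter_dial"): print(n,l,pin(n,l))
p=np.array([.5566,-.168,.1331]);Q=np.array([[0.379, 0.843, 0.381], [0.597, -0.538, 0.595], [0.707, 0.002, -0.707]])
Rm=Q@G1;pm=p-Rm@[.002,0,.0045]
for n in("side","top"): print(n,"exp o/sh/tip/dial",proj(n,[pm,pm+Rm@[-.031,0,.013],pm+Rm@[-.151,0,.013],pm+Rm@[0,0,.026]]).round(1).tolist())
s=env.observe();print(s["ee_pos"],s["joints"].round(2))
a=cv2.imread("pics/side4.png")[145:215,230:310]; b=cv2.imread("pics/top4.png")[160:230,255:335]
cv2.imwrite("pics/c5.png",cv2.resize(np.hstack([a,b]),None,fx=5,fy=5,interpolation=cv2.INTER_CUBIC))
```

```text
side meter [([254.0, 180.4], 0.7), ([338.7, 197.8], 0.41), ([187.6, 225.7], 0.33)]
side meter_shoulder [([263.3, 179.8], 0.53), ([333.5, 196.4], 0.52), ([223.7, 316.8], 0.16)]
side meter_tip [([278.5, 189.4], 0.66), ([322.0, 182.8], 0.62), ([280.7, 194.1], 0.43), ([221.4, 232.8], 0.39)]
side meter_dial [([342.2, 197.6], 0.67), ([262.9, 183.0], 0.53), ([261.0, 175.2], 0.48)]
top meter [([279.9, 183.2], 0.62), ([339.7, 260.3], 0.62)]
top meter_shoulder [([285.2, 189.0], 0.72), ([345.1, 257.9], 0.68)]
top meter_tip [([306.0, 201.4], 0.73), ([351.6, 236.8], 0.69)]
top meter_dial [([341.8, 263.1], 0.57), ([282.7, 183.9], 0.54)]
side exp o/sh/tip/dial [[258.8, 179.2], [265.4, 179.9], [282.1, 191.2], [262.9, 174.5]]
top exp o/sh/tip/dial [[280.2, 183.3], [287.5, 188.3], [305.3, 202.4], [285.1, 185.6]]
[ 0.51588041 -0.22936626  0.20480311] [ 0.74  0.68  0.14  1.8  -0.93  1.18  0.91]
```

View pics/c5.png

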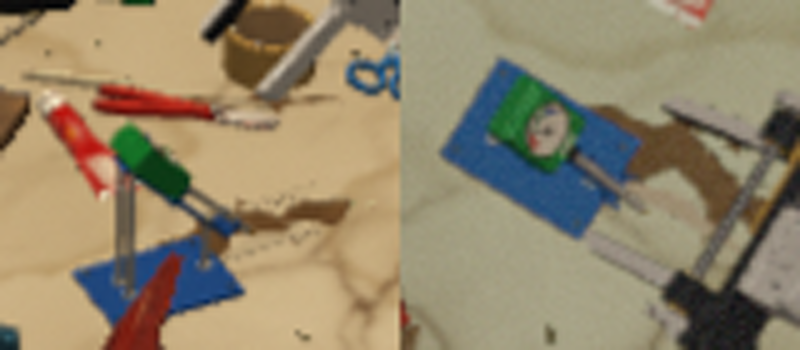

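```bash
cat >> h.py <<'E'
Q1=R.from_matrix([[0.379,0.843,0.381],[0.597,-0.538,0.595],[0.707,0.002,-0.707]]).as_matrix()
RST=(np.array([.5566,-.168,.1331])-Q1@G1@[.002,0,.0045],Q1@G1)
def grip2(b=25,g=(.018,0,.013)):
    a=np.radians(45+b); z=np.array([-np.sin(a),0,-np.cos(a)]);y=np.array([0,-1.,0])
    return np.array(g)+.0188*z,np.c_[np.cross(y,z),y,z]
E
python3 - <<'E'
from h import *
s=env.observe()
t,Rt=grip2()
pre=tool(*RST,t-.10*Rt[:,2],Rt);g=tool(*RST,t,Rt);print(pre,g)
rows(s["ee_pos"],s["orientation"],[pre],4.,6.);print();rows(*pre,[g],4)
E
```

```text
(array([ 0.57776631, -0.13448417,  0.22400758]), array([[ 0.48806002,  0.84307631, -0.22587552],
       [ 0.76356182, -0.53779031, -0.35742821],
       [-0.42281293,  0.0019765 , -0.90621483]])) (array([ 0.55517875, -0.17022699,  0.1333861 ]), array([[ 0.48806002,  0.84307631, -0.22587552],
       [ 0.76356182, -0.53779031, -0.35742821],
       [-0.42281293,  0.0019765 , -0.90621483]]))
[0.78, 0.01, 0.55, -0.02, -5.83, 0.01]
[0.83, 0.01, 0.47, -0.02, -5.83, 0.01]
[0.88, 0.01, 0.38, -0.02, -5.83, 0.01]
[0.91, 0.01, 0.29, -0.02, -5.83, 0.01]
[0.94, 0.01, 0.2, -0.02, -5.83, 0.01]
[0.95, 0.01, 0.1, -0.02, -5.83, 0.01]
[0.96, 0.01, 0.01, -0.02, -5.83, 0.01]
[0.95, 0.01, -0.09, -0.02, -5.83, 0.01]
[0.94, 0.01, -0.19, -0.02, -5.83, 0.01]
[0.91, 0.01, -0.28, -0.02, -5.83, 0.01]
[0.88, 0.01, -0.37, -0.02, -5.83, 0.01]
[0.84, 0.01, -0.46, -0.02, -5.83, 0.01]

[-0.0, -0.0, 3.33, 0.0, 0.0, 0.0]
[-0.0, -0.0, 3.33, 0.0, 0.0, 0.0]
[-0.0, -0.0, 3.33, 0.0, 0.0, 0.0]
```

Emit:
carry_out:
  commands:
    - [0.8,0,-1,0,-5.8,0,9.2]
    - [0.8,0,-1,0,-5.8,0,9.2]
    - [0.9,0,0.4,0,-5.8,0,9.2]
    - [0.9,0,0.3,0,-5.8,0,9.2]
    - [0.9,0,0.2,0,-5.8,0,9.2]
    - [1.0,0,0.1,0,-5.8,0,9.2]
    - [1.0,0,0,0,-5.8,0,9.2]
    - [1.0,0,-0.1,0,-5.8,0,9.2]
    - [0.9,0,-0.2,0,-5.8,0,9.2]
    - [0.9,0,-0.3,0,-5.9,0,9.2]
    - [0.9,0,-0.4,0,-5.9,0,9.2]
    - [0.8,0,-0.5,0,-5.9,0,9.2]
    - [0,0,0,0,0,0,9.2]
    - [0,0,0,0,0,0,9.2]
    - [0,0,0,0,0,0,9.2]

```text
time_s: 16.9
ee_pos: [0.5651, -0.1526, 0.2486]
orientation: [[0.488, 0.843, -0.227], [0.764, -0.538, -0.355], [-0.422, 0.0, -0.907]]
contact_force: [0.9, -0.5, 0.7]
finger_gap: 0.98
gripper_force: 0.0
```

Run:
```python
from h import *
s=env.observe();print(s["ee_pos"],s["joints"].round(2),s["contact_force"])
t,Rt=grip2()
pre=tool(*RST,t-.06*Rt[:,2],Rt);g=tool(*RST,t,Rt)
rows(s["ee_pos"],s["orientation"],[pre],4.,6.);print();rows(*pre,[g],4)
```

```text
[ 0.56507338 -0.15263758  0.24864751] [-0.38  0.7   0.66  1.52 -0.    1.2  -0.38] [ 0.86848153 -0.50169547  0.65478211]
[1.52, 0.05, 2.65, -0.06, -0.03, 0.01]
[1.52, 0.05, 2.65, -0.06, -0.03, 0.01]

[0.0, 0.0, 3.0, 0.0, 0.0, 0.0]
[0.0, 0.0, 3.0, 0.0, 0.0, 0.0]
```

Emit:
carry_out:
  commands:
    - [1.5,0,2.6,0,0,0,9.2]
    - [1.5,0.1,2.7,0,0,0,9.2]
    - [0,0,2.0,0,0,0,9.2]
    - [0,0,2.0,0,0,0,9.2]
    - [0,0,2.0,0,0,0,9.2]
    - [0,0,0,0,0,0,9.2]

```text
time_s: 17.5
ee_pos: [0.5527, -0.1715, 0.1324]
orientation: [[0.489, 0.841, -0.231], [0.763, -0.541, -0.355], [-0.423, -0.003, -0.906]]
contact_force: [-0.2, 0.4, -0.3]
finger_gap: 0.98
gripper_force: 0.0
```

Emit:
carry_out:
  commands:
    - [0,0,0,0,0,0,4]
    - [0,0,0,0,0,0,4]
    - [0,0,0,0,0,0,4]
    - [0,0,0,0,0,0,4]
    - [0,0,0,0,0,0,4]
    - [0,0,0,0,0,0,4]
    - [0,0,0,0,0,0,4]
  squeeze: 35

```text
time_s: 18.2
ee_pos: [0.556, -0.1689, 0.1333]
orientation: [[0.486, 0.844, -0.226], [0.765, -0.536, -0.356], [-0.422, 0.0, -0.907]]
contact_force: [0.4, 0.6, 1.6]
finger_gap: 0.505
gripper_force: 35.0
```

Run:
```python
from h import *
for n in("top","side"):
    im=env.grab_frame(n); cv2.imwrite(f"pics/{n}5.png",im[:,:,::-1])
    for l in("rack","empty_fork"): print(n,l,pin(n,l))
a=cv2.imread("pics/top5.png")[155:230,115:195]; b=cv2.imread("pics/side5.png")[205:280,165:245]
for x,o,n in((a,(115,155),"top"),(b,(165,205),"side")): pass
cv2.imwrite("pics/c6.png",np.hstack([cv2.resize(x,None,fx=5,fy=5,interpolation=cv2.INTER_CUBIC) for x in(a,b)]))
# predicted fork seat for candidates
for ax in((.533,.2725),(.531,.269),(.5375,.261)):
    for ang in(-165,-160,-155):
        u=np.array([np.cos(np.radians(ang)),np.sin(np.radians(ang))]);P=np.r_[np.array(ax)+.08*u,.165]
        print(ax,ang,proj("top",P).round(1),proj("side",P).round(1))
```

```text
top rack [([163.6, 194.1], 0.88)]
top empty_fork [([159.6, 213.1], 0.92)]
side rack [([203.2, 265.0], 0.87)]
side empty_fork [([222.1, 237.6], 0.79)]
(0.533, 0.2725) -165 [[156.9 213.9]] [[221.5 238. ]]
(0.533, 0.2725) -160 [[158.9 213.3]] [[222.1 236.7]]
(0.533, 0.2725) -155 [[160.8 212.5]] [[222.6 235.4]]
(0.531, 0.269) -165 [[157.9 214.5]] [[222.6 237.7]]
(0.531, 0.269) -160 [[159.9 213.9]] [[223.2 236.3]]
(0.531, 0.269) -155 [[161.8 213. ]] [[223.6 235. ]]
(0.5375, 0.261) -165 [[160.3 212.5]] [[222.4 235.7]]
(0.5375, 0.261) -160 [[162.3 211.9]] [[223.  234.4]]
(0.5375, 0.261) -155 [[164.2 211.1]] [[223.4 233.1]]
```

View pics/c6.png

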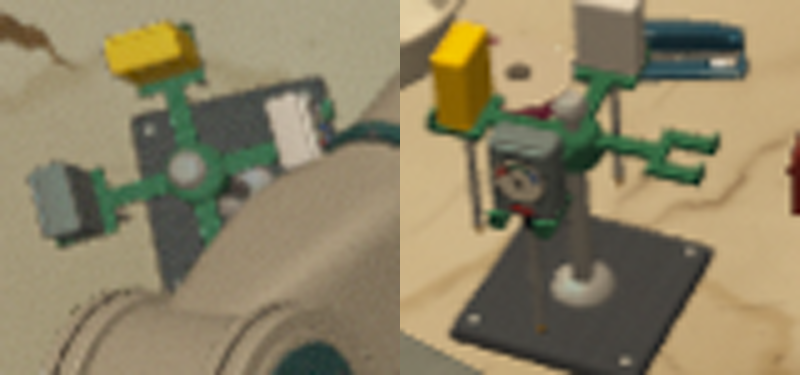

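Run:
```python
from h import *
kt=at_z("top",[152.2,188.8],.193);ks=at_z("side",[198.8,224.8],.193);print("knob",kt,ks,tri([152.2,188.8],[198.8,224.8]))
t=at_z("top",[161.2,217.3],.17);s=at_z("side",[226.7,236.5],.17);print("tips",t,s)
for px in([159,212.9],[159.6,213.1]): print("fork top",at_z("top",px,.165))
for px in([220.3,234.6],[222.1,237.6]): print("fork side",at_z("side",px,.165))
for px in([162.1,195.3],[164.2,197.1],[163.6,194.1]): print("rack top",at_z("top",px,0))
for px in([201.3,266.6],[202.8,265.9],[203.2,265]): print("rack side",at_z("side",px,0))
im=cv2.imread("pics/top4.png")[195:235,140:180]
g=cv2.inRange(cv2.cvtColor(cv2.imread("pics/top4.png"),cv2.COLOR_BGR2HSV),(60,80,30),(95,255,200))[200:226,146:176]
for i,r in enumerate(g): print(200+i,"".join("#" if v else "." for v in r))
```

```text
knob [0.53817947 0.26122035 0.193     ] [0.54238831 0.26306376 0.193     ] (array([0.54007237, 0.2623175 , 0.19293564]), array([-0.32352135, -0.56403429,  0.66997741,  0.12938353]))
tips [0.4441404  0.23616039 0.17      ] [0.44195886 0.24045363 0.17      ]
fork top [0.45910618 0.24474537 0.165     ]
fork top [0.45840848 0.24272747 0.165     ]
fork side [0.46943872 0.23949752 0.165     ]
fork side [0.45534884 0.2490124  0.165     ]
rack top [0.5305338  0.27132723 0.        ]
rack top [0.52362891 0.26338573 0.        ]
rack top [0.53500049 0.26569676 0.        ]
rack side [0.53791235 0.27165487 0.        ]
rack side [0.53540324 0.26576369 0.        ]
rack side [0.53692962 0.26119154 0.        ]
200 .........####.................
201 .........####.................
202 ..........####................
203 ..........####................
204 ..........####................
205 ...........####...............
206 ...........#########..........
207 ...........#########..........
208 ........############..........
209 .......#######...####.........
210 .......####......####.........
211 .......####......####.........
212 ........###.......###.........
213 ........####......####........
214 ........####.......###........
215 .........###.......###........
216 .........###........#.........
217 .........###..................
218 ..........##..................
219 ..........#...................
220 ..............................
221 ..............................
222 ..............................
223 ..............................
224 ..............................
225 ..............................
```

Run:
```python
from h import *
S=at_z("top",[160.2,211.7],.165);a=at_z("top",[156.5,201],.165);b=at_z("top",[161.9,217],.165)
d=(b-a)[:2];d/=np.linalg.norm(d);print(S,np.degrees(np.arctan2(d[1],d[0])),"axis",S[:2]-.08*d)
v=S[:2]-[.539,.262];print(np.degrees(np.arctan2(v[1],v[0])),np.linalg.norm(v))
s=env.observe();print(s["ee_pos"],s["orientation"].round(3).tolist(),s["gripper_force"])
Rr=s["orientation"].T@RST[1];print("meter in tool",s["orientation"].T@(RST[0]-s["ee_pos"]),R.from_matrix(Rr@grip2()[1]).as_rotvec(degrees=True))
```

```text
[0.46308508 0.24073887 0.165     ] -161.1610380492804 axis [0.53879947 0.26657162]
-164.35428772897768 0.07883597493392482
[ 0.55603032 -0.16891919  0.13329446] [[0.486, 0.844, -0.226], [0.765, -0.536, -0.356], [-0.421, 0.0, -0.907]] 35.000503063201904
meter in tool [ 4.60213404e-03 -7.88029487e-07  3.14418854e-03] [-0.05321372 -0.08340823  0.13347441]
```

```bash
cat >> h.py <<'E'
MT=(np.array([.0046,0,.00314]),grip2()[1].T)   # meter in tool
TM=(-MT[1].T@MT[0],MT[1].T)
SEAT=np.array([.463,.241,.165]);PHI=np.radians(-162.)
def hang(out,up,lat=0,seat=None,phi=None):
    phi=PHI if phi is None else phi; seat=SEAT if seat is None else np.array(seat)
    z=np.array([np.cos(phi),np.sin(phi),0]);x=np.array([0,0,1.]);y=np.cross(z,x);Rm=np.c_[x,y,z]
    sh=seat+out*z+up*x+lat*y; return tool(sh-Rm@[-.031,0,.013],Rm,*TM)
E
python3 - <<'E'
from h import *
s=env.observe();p,Q=s["ee_pos"],s["orientation"]
w1=p+[0,0,.16];h=hang(.08,.12);print(h,np.degrees(np.linalg.norm(R.from_matrix(Q.T@h[1]).as_rotvec())))
rows(p,Q,[(w1,Q)],4);print();rows(w1,Q,[h],4.5,6.5)
E
```

```text
(array([0.39414681, 0.21862824, 0.31737734]), array([[ 0.89370079,  0.30901699,  0.32528049],
       [ 0.29038099, -0.95105652,  0.10569004],
       [ 0.34202014,  0.        , -0.93969262]])) 59.17834767963979
[-1.35, 0.0, -2.9, 0.0, 0.0, 0.0]
[-1.35, 0.0, -2.9, 0.0, 0.0, 0.0]
[-1.35, 0.0, -2.9, 0.0, 0.0, 0.0]
[-1.35, 0.0, -2.9, 0.0, 0.0, 0.0]
[-1.35, 0.0, -2.9, 0.0, 0.0, 0.0]

[2.08, -3.44, -1.23, 0.18, 4.31, 4.05]
[1.91, -3.59, -1.07, 0.18, 4.31, 4.05]
[1.73, -3.72, -0.92, 0.18, 4.31, 4.05]
[1.53, -3.84, -0.79, 0.18, 4.31, 4.05]
[1.31, -3.94, -0.67, 0.18, 4.31, 4.05]
[1.07, -4.03, -0.57, 0.18, 4.31, 4.05]
[0.82, -4.1, -0.48, 0.18, 4.31, 4.05]
[0.57, -4.15, -0.42, 0.18, 4.31, 4.05]
[0.3, -4.18, -0.37, 0.18, 4.31, 4.05]
[0.03, -4.19, -0.35, 0.18, 4.31, 4.05]
```

Emit:
carry_out:
  commands:
    - [-0.4,0,-1.0,0,0,0,4]
    - [-1.0,0,-2.0,0,0,0,4]
    - [-1.3,0,-2.9,0,0,0,4]
    - [-1.4,0,-2.9,0,0,0,4]
    - [-1.3,0,-2.9,0,0,0,4]
    - [-1.4,0,-2.9,0,0,0,4]
    - [0,0,0,0,0,0,4]

```text
time_s: 19.2
ee_pos: [0.5575, -0.1707, 0.2989]
orientation: [[0.49, 0.844, -0.219], [0.764, -0.537, -0.357], [-0.419, 0.007, -0.908]]
contact_force: [0.2, -0.2, -0.6]
finger_gap: 0.508
gripper_force: 35.0
```

Emit:
carry_out:
  commands:
    - [2.1,-3.4,-1.2,0.2,4.3,4.0,4]
    - [1.9,-3.6,-1.1,0.2,4.3,4.0,4]
    - [1.7,-3.7,-0.9,0.2,4.3,4.0,4]
    - [1.5,-3.8,-0.8,0.2,4.3,4.0,4]
    - [1.3,-3.9,-0.7,0.2,4.3,4.0,4]
    - [1.1,-4.0,-0.6,0.2,4.3,4.1,4]
    - [0.8,-4.1,-0.5,0.2,4.3,4.1,4]
    - [0.6,-4.2,-0.4,0.2,4.3,4.1,4]
    - [0.3,-4.2,-0.4,0.2,4.3,4.1,4]
    - [0,-4.2,-0.4,0.2,4.3,4.1,4]
    - [0,0,0,0,0,0,4]
    - [0,0,0,0,0,0,4]
    - [0,0,0,0,0,0,4]

```text
time_s: 20.5
ee_pos: [0.4042, 0.1919, 0.3181]
orientation: [[0.896, 0.342, 0.282], [0.332, -0.94, 0.083], [0.294, 0.02, -0.956]]
contact_force: [-0.2, -0.5, -1.4]
finger_gap: 0.505
gripper_force: 35.0
```

Run:
```python
from h import *
s=env.observe();p,Q=s["ee_pos"],s["orientation"];print(s["gripper_force"],s["joints"].round(2),s["contact_force"])
rows(p,Q,[hang(.08,.05)],4,6.5)
```

```text
34.99910831451416 [-1.28  0.04  0.74  2.15  0.08  0.68 -1.82] [-0.21590579 -0.49261071 -1.35767786]
[-1.05, -1.5, 3.35, 0.22, 1.45, 1.12]
[-1.16, -1.47, 3.32, 0.22, 1.45, 1.12]
```

Emit:
carry_out:
  commands:
    - [-1.0,-1.5,3.3,0.2,1.5,1.1,4]
    - [-1.2,-1.5,3.3,0.2,1.5,1.1,4]
    - [0,0,0,0,0,0,4]
    - [0,0,0,0,0,0,4]

```text
time_s: 20.9
ee_pos: [0.3945, 0.2187, 0.2484]
orientation: [[0.893, 0.309, 0.327], [0.291, -0.951, 0.104], [0.343, 0.002, -0.939]]
contact_force: [1.1, -0.2, -0.1]
finger_gap: 0.51
gripper_force: 35.0
```

Run:
```python
from h import *
s=env.observe();p,Q=s["ee_pos"],s["orientation"];print(p,s["gripper_force"],s["joints"].round(2),s["contact_force"])
h=hang(.08,.05);print(h[0],R.from_matrix(Q.T@h[1]).as_rotvec(degrees=True))
rows(p,Q,[hang(.08,.013),hang(.03,.013)],2,6.5)
Rm=Q@MT[1];pm=p+Q@MT[0]
for n in("side","top"):
    im=env.grab_frame(n); cv2.imwrite(f"pics/{n}6.png",im[:,:,::-1])
    for l in("meter","meter_shoulder","meter_tip","empty_fork"): print(n,l,pin(n,l))
    print(n,"exp o/sh/tip",proj(n,[pm,pm+Rm@[-.031,0,.013],pm+Rm@[-.151,0,.013]]).round(1).tolist(),"fork",proj(n,SEAT))
a=cv2.imread("pics/side6.png")[190:270,170:290]
cv2.imwrite("pics/c7.png",cv2.resize(a,None,fx=6,fy=6,interpolation=cv2.INTER_CUBIC))
```

```text
[0.39447328 0.21871935 0.24837631] 34.99939441680908 [-1.27  0.16  0.7   2.31 -0.02  0.37 -1.84] [ 1.12927655 -0.22723618 -0.12039639]
[0.39414681 0.21862824 0.24737734] [ 0.12340389 -0.06737181  0.04213191]
[-0.67, -0.01, 1.78, 0.06, -0.03, 0.02]
[-0.67, -0.0, 1.78, 0.06, -0.03, 0.02]
[1.57, -0.0, 0.57, 0.0, 0.0, 0.0]
[1.57, -0.0, 0.57, 0.0, 0.0, 0.0]
[1.57, -0.0, 0.57, 0.0, 0.0, 0.0]
side meter [([339.8, 199.4], 0.5), ([235.3, 219.8], 0.48)]
side meter_shoulder [([262.4, 205.6], 0.7), ([243.0, 227.9], 0.59), ([335.2, 192.8], 0.5)]
side meter_tip [([240.7, 251.9], 0.41), ([322.9, 182.3], 0.4), ([203.8, 265.3], 0.19)]
side empty_fork [([218.1, 235.2], 0.94), ([246.4, 221.1], 0.57)]
side exp o/sh/tip [[240.2, 220.3], [243.9, 228.0], [243.9, 254.0]] fork [[221.58793484 235.504324  ]]
top meter [([338.1, 263.6], 0.62), ([159.4, 233.1], 0.48)]
top meter_shoulder [([342.2, 256.7], 0.64)]
top meter_tip [([353.0, 238.0], 0.67), ([346.4, 158.9], 0.39)]
top empty_fork [([161.1, 213.0], 0.57)]
top exp o/sh/tip [[160.7, 230.9], [164.1, 234.6], [171.6, 233.8]] fork [[160.12208933 211.72632758]]
```

View pics/c7.png

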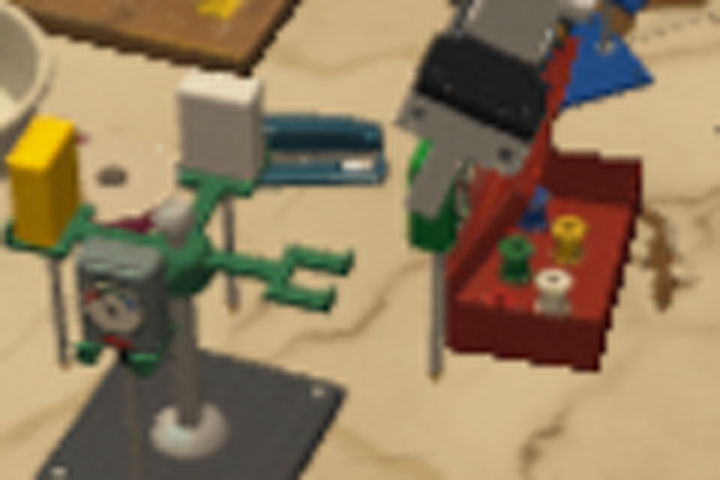

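Emit:
carry_out:
  commands:
    - [-0.7,0,1.8,0,0,0,4]
    - [-0.7,0,1.8,0,0,0,4]
    - [1.6,0,0.6,0,0,0,4]
    - [1.6,0,0.6,0,0,0,4]
    - [1.6,0,0.6,0,0,0,4]
    - [0,0,0,0,0,0,4]
    - [0,0,0,0,0,0,4]

```text
time_s: 22.1
ee_pos: [0.4408, 0.2354, 0.2088]
orientation: [[0.893, 0.31, 0.326], [0.292, -0.951, 0.106], [0.343, 0.0, -0.939]]
contact_force: [0.7, -0.2, -2.7]
finger_gap: 0.511
gripper_force: 35.0
```

Run:
```python
from h import *
s=env.observe();p,Q=s["ee_pos"],s["orientation"];print(p,s["gripper_force"],s["contact_force"])
rows(p,Q,[hang(.002,.013)],.7,6.5)
n="top"; im=env.grab_frame(n)[:,:,::-1]; cv2.imwrite("pics/top7.png",im)
g=cv2.inRange(cv2.cvtColor(im,cv2.COLOR_BGR2HSV),(60,80,30),(95,255,200))[200:232,140:180]
for i,r in enumerate(g): print(200+i,"".join("#" if v else "." for v in r))
```

```text
[0.44075026 0.23536021 0.20883827] 34.999412298202515 [ 0.65330685 -0.18132933 -2.7285748 ]
[0.55, 0.03, 0.17, -0.0, -0.01, 0.02]
[0.55, 0.03, 0.17, -0.0, -0.01, 0.02]
[0.55, 0.03, 0.17, -0.0, -0.01, 0.02]
[0.55, 0.03, 0.17, -0.0, -0.01, 0.02]
[0.55, 0.03, 0.17, -0.0, -0.01, 0.02]
200 ...............####.....................
201 ...............####.....................
202 ................####....................
203 ................####....................
204 ................####....................
205 .................####...................
206 .................#########..............
207 .................#########..............
208 .............#############..............
209 .............#######...####.............
210 .............####......####.............
211 .............####......####.............
212 .............####.......###.............
213 ..............####......##..............
214 ..............####......................
215 ...............###......................
216 ...............###...#..................
217 ...............#####....................
218 ..............######....................
219 ...........########.....................
220 ..........######........................
221 ...........##...........................
222 ..................##....................
223 ...............####.....................
224 .............##.........................
225 ........................................
226 ........................................
227 ........................................
228 ........................................
229 ........................................
230 .....#..................................
231 ..............###.......................
```

Emit:
carry_out:
  commands:
    - [0.6,0,0.2,0,0,0,4]
    - [0.5,0,0.2,0,0,0,4]
    - [0.6,0,0.2,0,0,0,4]
    - [0.5,0.1,0.2,0,0,0,4]
    - [0.5,0,0.1,0,0,0,4]
    - [0,0,0,0,0,0,4]

```text
time_s: 22.75
ee_pos: [0.4698, 0.2439, 0.2103]
orientation: [[0.892, 0.31, 0.328], [0.291, -0.951, 0.107], [0.345, 0.0, -0.939]]
contact_force: [-0.2, 0.6, -1.4]
finger_gap: 0.512
gripper_force: 35.0
```

Run:
```python
from h import *
s=env.observe();p,Q=s["ee_pos"],s["orientation"];print(p,s["contact_force"],p-hang(0.002,.013)[0])
rows(p,Q,[hang(.002,.003)],.5,6.5)
n="top"; im=env.grab_frame(n)[:,:,::-1]; cv2.imwrite("pics/top8.png",im)
g=cv2.inRange(cv2.cvtColor(im,cv2.COLOR_BGR2HSV),(60,80,30),(95,255,200))[200:222,140:180]
for i,r in enumerate(g): print(200+i,"".join("#" if v else "." for v in r))
```

```text
[0.46976261 0.243925   0.21027072] [-0.18326668  0.63926329 -1.37156749] [ 0.00143339  0.00119343 -0.00010662]
[-0.17, 0.02, 0.29, -0.01, -0.06, 0.03]
[-0.17, 0.02, 0.29, -0.01, -0.06, 0.03]
[-0.17, 0.02, 0.29, -0.01, -0.06, 0.03]
200 ...............####.....................
201 ...............#####....................
202 ................####....................
203 ................####....................
204 ................#####...................
205 .................####...................
206 .................###....................
207 ...............##.......................
208 ............#####.......................
209 .........#######........................
210 ........#######.........................
211 ........###.............................
212 ........................................
213 ..............###.......................
214 ...........#.#..........................
215 .........#..............................
216 ........................................
217 .................##.....................
218 ..................#.....................
219 ........#...............................
220 ..........#.............................
221 ............#...........................
```

Emit:
carry_out:
  commands:
    - [-0.2,0,0.3,0,0,0,4]
    - [-0.2,0,0.3,0,0,0,4]
    - [-0.1,0,0.3,0,0,0,4]
    - [0,0,0,0,0,0,4]

```text
time_s: 23.2
ee_pos: [0.4667, 0.2431, 0.1992]
orientation: [[0.893, 0.311, 0.326], [0.292, -0.95, 0.106], [0.343, 0.0, -0.939]]
contact_force: [-0.1, -0.1, -1.7]
finger_gap: 0.508
gripper_force: 35.0
```

Emit:
carry_out:
  commands:
    - [-0.03,0,0.1,0,0,0,4]
    - [-0.04,0,0.1,0,0,0,4]
    - [0,0,0,0,0,0,4]

```text
time_s: 23.5
ee_pos: [0.4672, 0.2433, 0.1977]
orientation: [[0.892, 0.311, 0.327], [0.292, -0.95, 0.107], [0.344, 0.0, -0.939]]
contact_force: [-0.1, -1.0, -1.8]
finger_gap: 0.505
gripper_force: 35.0
```

Emit:
carry_out:
  commands:
    - [-0.03,0,0.1,0,0,0,4]
    - [0,0,0,0,0,0,4]

```text
time_s: 23.7
ee_pos: [0.4673, 0.2433, 0.1966]
orientation: [[0.892, 0.311, 0.327], [0.292, -0.95, 0.107], [0.344, 0.0, -0.939]]
contact_force: [-0.1, -0.2, -2.0]
finger_gap: 0.511
gripper_force: 35.0
```

Emit:
carry_out:
  commands:
    - [-0.04,0,0.1,0,0,0,4]
    - [0,0,0,0,0,0,4]

```text
time_s: 23.9
ee_pos: [0.4675, 0.2434, 0.1962]
orientation: [[0.892, 0.311, 0.328], [0.291, -0.951, 0.108], [0.345, -0.001, -0.939]]
contact_force: [-2.7, -1.3, 5.2]
finger_gap: 0.511
gripper_force: 35.0
```

Emit:
carry_out:
  commands:
    - [0,0,0,0,0,0,5.5]
    - [0,0,0,0,0,0,6.5]
    - [0,0,0,0,0,0,7.5]
    - [0,0,0,0,0,0,7.5]
    - [0,0,0,0,0,0,7.5]
    - [0,0,0,0,0,0,7.5]
    - [0,0,-1.5,0,0,0,7.5]
    - [0,0,-3,0,0,0,7.5]
    - [0,0,-4,0,0,0,7.5]
    - [0,0,-4,0,0,0,7.5]
    - [0,-4,-3,0,0,0,7.5]
    - [0,4,-2,0,0,0,7.5]
    - [0,4,-2,0,0,0,7.5]
    - [0,4,0,0,0,0,7.5]
    - [0,4.5,0,0,0,0,7.5]
    - [0,4.5,0,0,0,0,7.5]
    - [0,4.5,0,0,0,0,7.5]
    - [0,0,0,0,0,0,7.5]

```text
time_s: 25.7
ee_pos: [0.4717, 0.0131, 0.3794]
orientation: [[0.894, 0.304, 0.33], [0.285, -0.953, 0.105], [0.346, -0.0, -0.938]]
contact_force: [-0.1, 1.0, 0.6]
finger_gap: 0.798
gripper_force: 0.0
```

Run:
```python
from h import *
for n in("side","top"):
    im=env.grab_frame(n); cv2.imwrite(f"pics/{n}9.png",im[:,:,::-1])
    for l in("meter_shoulder","meter_tip","empty_fork"): print(n,l,pin(n,l))
    print(proj(n,[SEAT,SEAT-[0,0,.12]]).round(1).tolist())
s=env.observe();print(s["ee_pos"],s["contact_force"],s["time_s"])
a=cv2.imread("pics/side9.png")[200:275,170:250]; b=cv2.imread("pics/top9.png")[160:235,120:200]
cv2.imwrite("pics/c8.png",cv2.resize(np.hstack([a,b]),None,fx=5,fy=5,interpolation=cv2.INTER_CUBIC))
```

```text
side meter_shoulder [([222.1, 239.1], 0.72), ([335.0, 195.2], 0.54)]
side meter_tip [([222.8, 263.3], 0.74), ([323.9, 184.7], 0.59)]
side empty_fork [([220.3, 234.5], 0.97)]
[[221.6, 235.5], [222.5, 260.5]]
top meter_shoulder [([346.9, 157.8], 0.58), ([344.0, 258.7], 0.46)]
top meter_tip [([352.3, 236.4], 0.66)]
top empty_fork [([158.1, 212.2], 0.93)]
[[160.1, 211.7], [167.6, 212.8]]
[0.4700749  0.01895823 0.37858645] [ 0.0673216  -0.19006219  0.43529423] 26.1
```

View pics/c8.png

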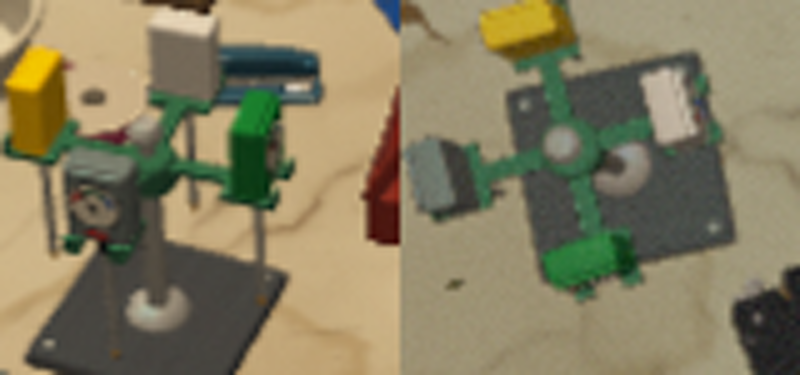

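The meter hangs plumb in the front fork, dial outwards: in the side view its head is at px (221, 229) and its tip at (222, 260). The gripper is clear of it.

```bash
python3 -c "
from cell import env
print(env.finish_job())"
```

```text
the job is handed in; nothing more can be done
None
```

The green meter hangs in the front-facing fork, stem down and dial outwards, after the regrip in the blue rest; I handed the job in at about 26 s, and no verdict was returned.

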